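# Eject the drilled walnut blank

## Robot

A 6-joint arm with a two-finger parallel gripper is mounted at the origin on the work surface. World frame = base frame: x ahead of the robot, y to its left, z up, the work surface at z = 0. Lengths are in m, angles in rad, forces in N, time in s.
With the tool pointing down it reaches from about 0.375 to 0.975 m from the base axis. Payload 3.8 kg.
Tool frame: the origin (TCP) lies midway between the tips of the shut fingers; the grasp point (between the pads) lies 19 mm behind it; z points along the fingers, y is the direction in which the jaws open and shut (so a half turn about z gives the same grasp; the last joint's range is limited). The gripper opens to 85 mm and grips with 20 to 120 N. Pads are 22 mm wide; open, the fingers measure 114 mm over their backs; the gripper's body (76 mm by 85 mm) begins 54 mm behind the grasp point. The pads swing forward as they close: fully open they stand 13 mm farther back than shut.
Start: joints at [1.074, 0.264, 1.604, -0, 1.274, -0.037], TCP at [0.3, 0.605, 0.231] pointing down, gripper open.
Joint ranges: [-2.63, 2.63], [-0.94, 2.18], [0.31, 2.57], [-1.31, 4.45], [0, 2.66], [-2.55, 2.55]. Speed limits (rad/s): [2.57, 2.57, 3.14, 3.14, 3.14, 3.14].

## Interface

Orientations are given as a rotation vector (axis times angle).
In Python, from workcell import bot gives the robot as it stands.
- The arm moves only by the tool drive_tool, never from a script. Its argument "deltas" is a list of rows, each an object with "hand": the opening, from 0 (shut) to 1 (fully open); "offset": the shift along the world's x, y, z in cm, a list of three; "angular": the turn, a rotation vector about the world's x, y, z in degrees, a list of three. A call has 1 to 8 rows; each row is the pose to reach, as a shift and turn from the pose commanded when the call began; what a row does not reach only later rows make up. A row lasts 1/8 s, in which the tool goes at most 62.5 mm and 10.7 degrees, less where a joint would pass 70% of its speed; a pose out of reach is approached as far as the arm can. A call with a gripper value outside its range is refused whole. The fingers move at their own pace and stop on an object; "force" is the grip in N (left out, the last holds). Time passes only in rows, so rows that repeat a pose let the fingers close. It gives the time, the measured TCP pose, the force and the opening at its end, in the units of the state.
- bot.read_state(): the state, without advancing time (a new reading comes with each control period).
- bot.read_camera(name): name is "side" or "top"; returns a dict with "frame" (384x512x3 uint8, blue, green, red), "mtx" (3x3 intrinsics, pixels), "R" (3x3) and "t" (3): a world point X has camera coordinates R X + t. Camera axes: x right, y down, z forward; pixel columns grow to the right and rows downward; lengths in m; the calibration is good to about 2 mm. A picture is of the moment at which its call begins. There is no depth.
- bot.finish_job(): hands the job in, once; it reports no verdict.
The state is a dict: "time": time; "q": joint angles; "joint_vel": joint speeds; "joint_torque": joint torques, N m; "tool_pos": TCP position; "tcp_rot": TCP orientation; "wrist_force": force on the tool from outside, world axes, zero at the start; "torque": the same for the moment, N m; "width": opening from 0.0 (shut) to 1.0 (fully open).
Only numpy, scipy, OpenCV 4.12 (cv2) and the standard library are available. Lean on these libraries where they do the work, as an engineer would, in place of code of your own. Each camera call takes 0.05 s, during which the arm holds its last target. There are 200 camera calls.

## Task

Two green drilling nests stand on the joiner's bench, each holding a small square wooden blank. Push the red spring ejector tab of the nest that holds the dark walnut blank towards the blank until the blank drops into that nest's own catch tray, then let go so that the slide springs back. Leave the pale maple blank in its nest.

Things in the scene. Friction and masses are not known exactly. Their poses are not given: they have to be found in the camera images.
- walnut_blank (a point): centre of the dark brown walnut blank, a loose block 40 x 40 x 22 mm high, hole in its top, 28 g. It lies 45 mm above the bench (centre 56 mm up) in its green nest, lightly clamped between an aluminium rail and a spring cheek, 84 mm from the tab's point at rest. The pusher meets it after 3 mm; it topples into the tray after 25 to 35 mm of tab travel.
- ejector_tab (a point): middle of the outer face (away from the blank), 85 mm above the bench, of the walnut nest's red upright tab, 8 mm thick, 40 wide, 47 to 96 mm above the bench. x: level push direction, tab to blank to tray; z up. Slides 45 mm along x to a stop; spring 4 N rising to 9 N, plus 2 to 3 N blank friction; springs back. Nothing within 60 mm behind the face is above 45 mm.
- catch_tray (a point): centre of the inner floor, 6 mm above the bench, of the open wooden tray fixed to the walnut nest, beyond the blank from the tab; inside 105 mm along x by 90 mm along y, side walls 40 mm and end wall 50 mm high. Axes as the tab's (x: push direction). The tab's point at rest lies at x = -158.5 mm, y = 0, z = 79 mm in this frame.
- maple_blank (a point): centre of the pale maple blank, same size, in the other, identical green nest (with a red tab of its own). It must stay where it is. Either nest may be on the left or the right.
Not all that is in view belongs to the job. What is shaped like the part that bears walnut_blank but turquoise is not meant.

How it is judged:
On the way:
1. the walnut blank is driven out of its place by the pressed ejector: tab in by more than 20 mm with the blank at least 18 mm from its start (x of ejector_tab in the frame of catch_tray above -0.1385 m and distance of walnut_blank from where it was at the start of the episode above 0.018 m), for 0.05 s.
At the end, for the whole second after the job is handed in: The walnut blank lies inside its nest's catch tray (centre within 50 mm along and 45 mm across of the tray's centre and less than 37 mm above its floor), the ejector tab has sprung back to within 10 mm of rest, and the maple blank is within 10 mm of where it began (x of walnut_blank in the frame of catch_tray between -0.05 and 0.05 m and y of walnut_blank in the frame of catch_tray between -0.045 and 0.045 m and z of walnut_blank in the frame of catch_tray below 0.037 m and x of ejector_tab in the frame of catch_tray below -0.1485 m and distance of maple_blank from where it was at the start of the episode below 0.01 m); the robot touches nothing.
It fails at once if the maple blank is shifted more than 10 mm (distance of maple_blank from where it was at the start of the episode above 0.01 m).
It also fails if it takes over 32 s, if anything falls off the work surface, if the arm or the gripper's body presses on something with over 40 N, if the wrist force passes 120 N, or if a joint passes its speed limit or range.

## Working session

There is one attempt and no reset: what is moved stays moved. The work goes in short steps, Python scripts to look and compute and a tool call to move; the robot and the scene stay as the last step left them, time stands still between calls to the robot, and variables do not carry over. Pictures are saved under pics/ and viewed, about 8 in all and at most 12, crops included, and the job is handed in when it is done.

Besides the shell and the picture viewer there is one more tool, called after "Emit:" by a JSON object that holds its "fn" and its "kwargs", one argument or row to a line. drive_tool: Moves the arm, as the interface text tells. Its arguments: {"type":"object","properties":{"deltas":{"type":"array"},"force":{"type":"number"}},"required":["deltas"]}

```bash
mkdir -p pics; python3 - <<'E'
from workcell import bot
import cv2,pickle
d={n:bot.read_camera(n) for n in("top","side")}
pickle.dump(d,open("c0.pkl","wb"))
for n in d:
    cv2.imwrite(f"pics/{n}0.png",d[n]["frame"]); print(n,d[n]["mtx"],d[n]["R"],d[n]["t"])
s=bot.read_state();print(s["time"],s["tool_pos"],s["tcp_rot"])
E
```

```text
top [[380.86902475   0.         259.25216993]
 [  0.         380.86902475 201.12405547]
 [  0.           0.           1.        ]] [[-0.16498263 -0.98628284 -0.00518486]
 [-0.96556596  0.16258485 -0.20309737]
 [ 0.20115443 -0.02850122 -0.97914482]] [0.06901619 0.61213511 0.64217333]
side [[387.17955625   0.         247.79754091]
 [  0.         387.17955625 194.3269056 ]
 [  0.           0.           1.        ]] [[-0.80885841 -0.5879853   0.00462126]
 [-0.44217099  0.60305162 -0.66393792]
 [ 0.38759888 -0.53907516 -0.74777342]] [0.48692009 0.3517716  0.61183039]
0.1 [0.29925437 0.60431133 0.23008899] [-0.71587073 -3.05840529  0.00306579]
```

View pics/top0.png

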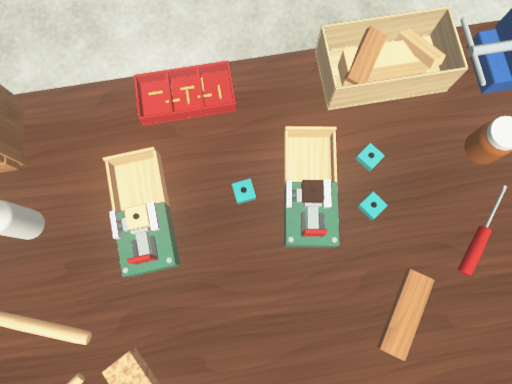

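View pics/side0.png

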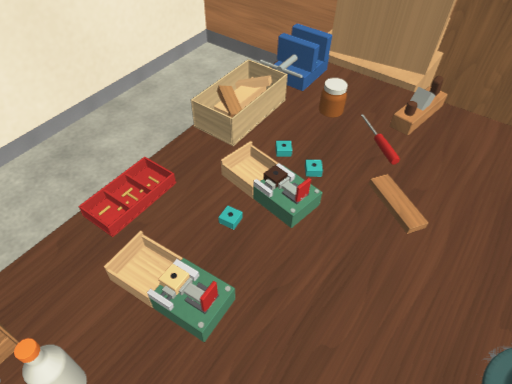

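The walnut nest is the right-hand one in the top view: blank at about (313,191), tab at (315,233). In the side view the blank is at (277,175) and the tab at (303,189). The maple nest is on the left.

```bash
cat > h.py <<'E'
import numpy as np,cv2
def ray(c,u,v):
    d=c["R"].T@np.linalg.inv(c["mtx"])@[u,v,1]; return -c["R"].T@c["t"],d
def onz(c,uv,z):
    o,d=ray(c,*uv); return o+d*(z-o[2])/d[2]
def tri(c1,p1,c2,p2):
    P=[c["mtx"]@np.c_[c["R"],c["t"]] for c in(c1,c2)]
    X=cv2.triangulatePoints(P[0],P[1],np.float64(p1).reshape(2,1),np.float64(p2).reshape(2,1)).ravel(); return X[:3]/X[3]
def blob(c,box,f):
    x0,y0,x1,y1=box; hsv=cv2.cvtColor(c["frame"],cv2.COLOR_BGR2HSV)
    m=np.zeros(hsv.shape[:2],np.uint8); m[y0:y1,x0:x1]=f(hsv[y0:y1,x0:x1].astype(int))
    n,l,s,ce=cv2.connectedComponentsWithStats(m); i=1+s[1:,4].argmax()
    return ce[i],s[i],cv2.minAreaRect(np.argwhere(l==i)[:,::-1].astype(np.float32))
red=lambda h:((h[...,0]<8)|(h[...,0]>172))&(h[...,1]>150)&(h[...,2]>90)
dark=lambda h:(h[...,2]<75)
green=lambda h:(h[...,0]>65)&(h[...,0]<88)&(h[...,1]>80)
E
python3 - <<'E'
import pickle,numpy as np,cv2
from h import *
d=pickle.load(open("c0.pkl","rb"));T,S=d["top"],d["side"]
np.set_printoptions(precision=4,suppress=True)
for n,c,rb,db in(("T",T,(300,225,332,242),(299,178,327,205)),("S",S,(290,175,318,205),(262,164,293,188))):
    print(n,"red",blob(c,rb,red)); print("dark",blob(c,db,dark))
rt,rs=blob(T,(300,225,332,242),red)[0],blob(S,(290,175,318,205),red)[0]
print("tab tri",tri(T,rt,S,rs)); 
print("blank tri",tri(T,blob(T,(299,178,327,205),dark)[0],S,blob(S,(262,164,293,188),dark)[0]))
print("tab z.09",onz(T,rt,.09),"blank z.067",onz(T,blob(T,(299,178,327,205),dark)[0],.067))
# nest base green corners (top z .045) and tray outer corners at rim
for uv in((286,247),(339,247)): print("green corner",onz(T,uv,.04))
for uv in((285,128),(336,127)): print("tray corner",onz(T,uv,.05))
a=np.hstack([T["frame"][110:260,270:360]]);b=S["frame"][130:230,210:330]
cv2.imwrite("pics/crop.png",np.hstack([cv2.resize(a,(330,550),interpolation=2),cv2.resize(b,(460,550*460//552),interpolation=2)[:550] if 0 else cv2.copyMakeBorder(cv2.resize(b,(460,383),interpolation=2),0,167,0,0,0)]))
E
```

```text
T red (array([314.8881, 232.2239]), array([303, 229,  24,   7, 134], dtype=int32), ((314.5, 232.0), (6.0, 23.0), 90.0))Traceback (most recent call last):
  File "<stdin>", line 6, in <module>
  File "h.py", line 12, in blob
    n,l,s,ce=cv2.connectedComponentsWithStats(m); i=1+s[1:,4].argmax()
                                                      ~~~~~~~~~~~~~~^^
ValueError: attempt to get argmax of an empty sequence
```

```bash
sed -i 's/<75)/<105)/' h.py
python3 - <<'E'
import pickle,numpy as np,cv2
from h import *
d=pickle.load(open("c0.pkl","rb"));T,S=d["top"],d["side"]
np.set_printoptions(precision=4,suppress=True)
print(T["frame"][191,300:328:2].max(-1))
rt,rs=blob(T,(300,225,332,242),red),blob(S,(290,175,318,205),red)
bt,bs=blob(T,(302,180,324,203),dark),blob(S,(263,166,291,186),dark)
print(rt[1:],rs[1:],bt,bs,sep="\n")
print("tab tri",tri(T,rt[0],S,rs[0])); 
print("blank tri",tri(T,bt[0],S,bs[0]))
print("tab z.09",onz(T,rt[0],.09),"blank z.062",onz(T,bt[0],.062))
for uv in((286,247),(339,247)): print("green corner",onz(T,uv,.04))
for uv in((285,128),(336,127)): print("tray corner",onz(T,uv,.05))
a=cv2.resize(T["frame"][110:260,270:360],(330,550),interpolation=2);b=cv2.resize(S["frame"][130:230,210:330],(460,383),interpolation=2)
cv2.imwrite("pics/crop.png",np.hstack([a,cv2.copyMakeBorder(b,0,167,0,0,0)]))
E
```

```text
[227 107 115 114 116 107  95  98 107 116 116 116 231 245]
(array([303, 229,  24,   7, 134], dtype=int32), ((314.5, 232.0), (6.0, 23.0), 90.0))
(array([296, 177,  16,  25, 204], dtype=int32), ((303.0000305175781, 189.00001525878906), (11.31370735168457, 25.45584487915039), 45.0))
(array([312.7857, 189.5   ]), array([310, 187,   6,   6,  28], dtype=int32), ((313.0, 189.49998474121094), (4.949747085571289, 4.949747085571289), 45.0))
(array([274.9642, 174.7742]), array([264, 166,  24,  20, 279], dtype=int32), ((274.50689697265625, 175.6172637939453), (19.18350601196289, 19.18350601196289), 41.633541107177734))
tab tri [ 0.5417 -0.1206  0.077 ]
blank tri [ 0.6226 -0.1354  0.0587]
tab z.09 [ 0.5387 -0.1192  0.09  ] blank z.062 [ 0.6206 -0.1354  0.062 ]
green corner [ 0.5253 -0.0687  0.04  ]
green corner [ 0.509  -0.1661  0.04  ]
tray corner [ 0.754  -0.1077  0.05  ]
tray corner [ 0.7394 -0.2068  0.05  ]
```

View pics/crop.png

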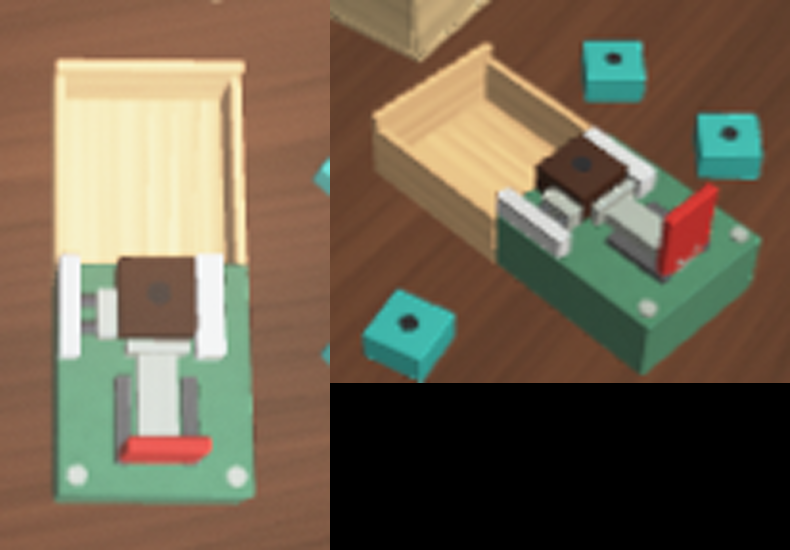

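The nest axis (push direction) points about -9.5° in the world. Two cues agree on the tab face at about (0.537, -0.1215), and it is 84 mm from the blank. I'll go there high, fingers shut, turned +17° so the fingers' flat side faces along the push.

Emit:
{"fn": "drive_tool", "kwargs": {
  "deltas": [
    {"hand": 0,"offset": [2,-3,4],"angular": [0,0,4]},
    {"hand": 0,"offset": [6,-8,5],"angular": [0,0,8]},
    {"hand": 0,"offset": [9,-13,5],"angular": [0,0,12]},
    {"hand": 0,"offset": [12,-18,5],"angular": [0,0,17]},
    {"hand": 0,"offset": [14,-23,5],"angular": [0,0,17]},
    {"hand": 0,"offset": [16,-28,5],"angular": [0,0,17]},
    {"hand": 0,"offset": [18,-34,5],"angular": [0,0,17]},
    {"hand": 0,"offset": [19,-40,5],"angular": [0,0,17]}
  ]
}}

```text
time: 1.1
tool_pos: [0.4899, 0.2029, 0.2808]
tcp_rot: [-0.255, -3.131, 0.001]
wrist_force: [0.1, 0.5, -0.4]
width: -0.0
```

Emit:
{"fn": "drive_tool", "kwargs": {
  "deltas": [
    {"hand": 0,"offset": [0,-5,0],"angular": [0,0,0]},
    {"hand": 0,"offset": [0,-10,0],"angular": [0,0,0]},
    {"hand": 0,"offset": [0,-15,0],"angular": [0,0,0]},
    {"hand": 0,"offset": [0,-20,0],"angular": [0,0,0]},
    {"hand": 0,"offset": [0,-26,0],"angular": [0,0,0]},
    {"hand": 0,"offset": [0,-31.7,-4],"angular": [0,0,0]},
    {"hand": 0,"offset": [0,-31.7,-9],"angular": [0,0,0]},
    {"hand": 0,"offset": [0,-31.7,-15],"angular": [0,0,0]}
  ]
}}

```text
time: 2.1
tool_pos: [0.49, -0.1136, 0.1305]
tcp_rot: [0.26, 3.128, -0.001]
wrist_force: [0.8, -0.1, -0.3]
width: 0.003
```

```bash
python3 - <<'E'
from workcell import bot
import cv2,numpy as np
T=bot.read_camera("top");S=bot.read_camera("side")
a=T["frame"][100:300,240:400];b=S["frame"][110:270,200:360]
cv2.imwrite("pics/near.png",np.hstack([cv2.resize(a,(440,550)),cv2.copyMakeBorder(cv2.resize(b,(360,360)),0,190,0,0,0)]))
s=bot.read_state();print(s["time"],s["tool_pos"],s["tcp_rot"],s["wrist_force"])
E
```

```text
2.2 [ 0.48276528 -0.11067333  0.12378095] [-0.25622538 -3.11569371 -0.0047855 ] [-0.95244831  0.79310402 -1.15491866]
```

View pics/near.png

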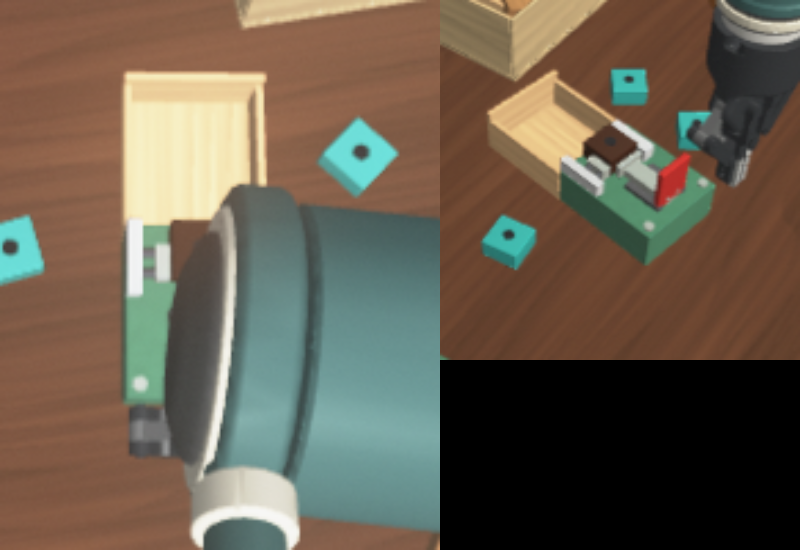

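The side crop shows the shut fingertips (crop 738,178) behind and above the red tab, and nothing is fouled. The arm hides the tab in the top view. Next I descend.

Emit:
{"fn": "drive_tool", "kwargs": {
  "deltas": [
    {"hand": 0,"offset": [0,0,-3],"angular": [0,0,0]},
    {"hand": 0,"offset": [0,0,-6],"angular": [0,0,0]},
    {"hand": 0,"offset": [0,0,-6.5],"angular": [0,0,0]},
    {"hand": 0,"offset": [0,0,-6.5],"angular": [0,0,0]},
    {"hand": 0,"offset": [0,0,-6.5],"angular": [0,0,0]}
  ]
}}

```text
time: 2.82
tool_pos: [0.4912, -0.1125, 0.0684]
tcp_rot: [0.255, 3.128, -0.001]
wrist_force: [0.3, -0.8, 0.2]
width: -0.004
```

```bash
python3 - <<'E'
from workcell import bot
s=bot.read_state();print(s["time"],s["tool_pos"],s["tcp_rot"],s["wrist_force"])
E
```

```text
2.825 [ 0.49117887 -0.11245174  0.06836132] [ 2.55301383e-01  3.12792369e+00 -1.01717495e-03] [ 0.27120846 -0.77359782  0.1633541 ]
```

Emit:
{"fn": "drive_tool", "kwargs": {
  "deltas": [
    {"hand": 0,"offset": [1.5,-0.3,0],"angular": [0,0,0]},
    {"hand": 0,"offset": [2.9,-0.6,0],"angular": [0,0,0]},
    {"hand": 0,"offset": [3.5,-0.7,0],"angular": [0,0,0]},
    {"hand": 0,"offset": [4.0,-0.8,0],"angular": [0,0,0]},
    {"hand": 0,"offset": [4.5,-0.9,0],"angular": [0,0,0]},
    {"hand": 0,"offset": [4.5,-0.9,0],"angular": [0,0,0]}
  ]
}}

```text
time: 3.58
tool_pos: [0.5327, -0.1208, 0.0657]
tcp_rot: [-0.255, -3.127, -0.001]
wrist_force: [-6.2, 1.0, 4.9]
width: 0.001
```

Emit:
{"fn": "drive_tool", "kwargs": {
  "deltas": [
    {"hand": 0,"offset": [0.6,-0.1,0],"angular": [0,0,0]},
    {"hand": 0,"offset": [1.2,-0.2,0],"angular": [0,0,0]},
    {"hand": 0,"offset": [1.8,-0.3,0],"angular": [0,0,0]},
    {"hand": 0,"offset": [2.4,-0.4,0],"angular": [0,0,0]},
    {"hand": 0,"offset": [2.9,-0.5,0],"angular": [0,0,0]},
    {"hand": 0,"offset": [2.9,-0.5,0],"angular": [0,0,0]}
  ]
}}

```text
time: 4.32
tool_pos: [0.5611, -0.1258, 0.0655]
tcp_rot: [-0.255, -3.125, -0.001]
wrist_force: [-7.2, -0.0, 4.9]
width: 0.001
```

```bash
python3 - <<'E'
from workcell import bot
import cv2,numpy as np
T=bot.read_camera("top");S=bot.read_camera("side")
a=T["frame"][100:300,240:400];b=S["frame"][110:270,200:360]
cv2.imwrite("pics/push.png",np.hstack([cv2.resize(a,(300,375)),cv2.resize(b,(375,375))]))
s=bot.read_state();print(s["time"],s["tool_pos"],s["wrist_force"])
E
```

```text
4.425 [ 0.56088929 -0.12574155  0.06556039] [-7.96242265  0.55197564  6.32794024]
```

View pics/push.png

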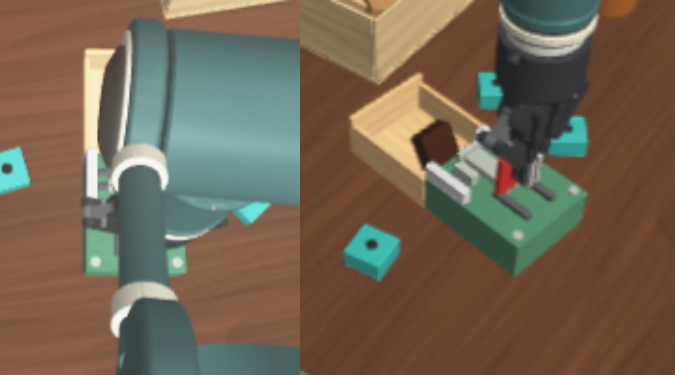

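The side crop shows the walnut blank tipped off the ledge at the tray's near edge, leaning (crop 435,143). I'll push a little further to clear it and then back off.

Emit:
{"fn": "drive_tool", "kwargs": {
  "deltas": [
    {"hand": 0,"offset": [0.3,-0.05,0],"angular": [0,0,0]},
    {"hand": 0,"offset": [0.7,-0.1,0],"angular": [0,0,0]},
    {"hand": 0,"offset": [0.7,-0.1,0],"angular": [0,0,0]}
  ]
}}

```text
time: 4.8
tool_pos: [0.5677, -0.1269, 0.0655]
tcp_rot: [-0.255, -3.125, -0.0]
wrist_force: [-7.4, 0.5, 6.0]
width: 0.002
```

Emit:
{"fn": "drive_tool", "kwargs": {
  "deltas": [
    {"hand": 0,"offset": [-1,0.2,0],"angular": [0,0,0]},
    {"hand": 0,"offset": [-2,0.35,0],"angular": [0,0,0]},
    {"hand": 0,"offset": [-3,0.5,0],"angular": [0,0,0]},
    {"hand": 0,"offset": [-4,0.7,0],"angular": [0,0,0]},
    {"hand": 0,"offset": [-6,1.0,0],"angular": [0,0,0]},
    {"hand": 0,"offset": [-8,1.3,2],"angular": [0,0,0]},
    {"hand": 0,"offset": [-8,1.3,8],"angular": [0,0,0]},
    {"hand": 0,"offset": [-8,5,12],"angular": [0,0,0]}
  ]
}}

```text
time: 5.8
tool_pos: [0.4923, -0.0783, 0.1892]
tcp_rot: [0.261, 3.125, -0.001]
wrist_force: [1.5, 1.0, 0.4]
width: -0.001
```

Emit:
{"fn": "drive_tool", "kwargs": {
  "deltas": [
    {"hand": 0,"offset": [0,5,3],"angular": [0,0,0]},
    {"hand": 0,"offset": [0,10,5],"angular": [0,0,0]},
    {"hand": 0,"offset": [0,15,5],"angular": [0,0,0]},
    {"hand": 0,"offset": [0,20,5],"angular": [0,0,0]},
    {"hand": 0,"offset": [0,25,5],"angular": [0,0,0]},
    {"hand": 0,"offset": [0,25,5],"angular": [0,0,0]}
  ]
}}

```text
time: 6.55
tool_pos: [0.4909, 0.1762, 0.2365]
tcp_rot: [0.248, 3.13, 0.003]
wrist_force: [-0.4, -0.3, -0.4]
width: 0.002
```

```bash
python3 - <<'E'
from workcell import bot
import cv2,numpy as np,pickle
T=bot.read_camera("top");S=bot.read_camera("side");pickle.dump({"top":T,"side":S},open("c1.pkl","wb"))
a=T["frame"][80:300,80:360];b=S["frame"][110:360,90:340]
cv2.imwrite("pics/end.png",np.hstack([cv2.resize(a,(420,330)),cv2.resize(b,(330,330))]))
s=bot.read_state();print(s["time"],s["tool_pos"],s["wrist_force"])
E
```

```text
6.65 [0.49074611 0.1733055  0.23625186] [0.84818297 0.08541045 0.15270261]
```

View pics/end.png

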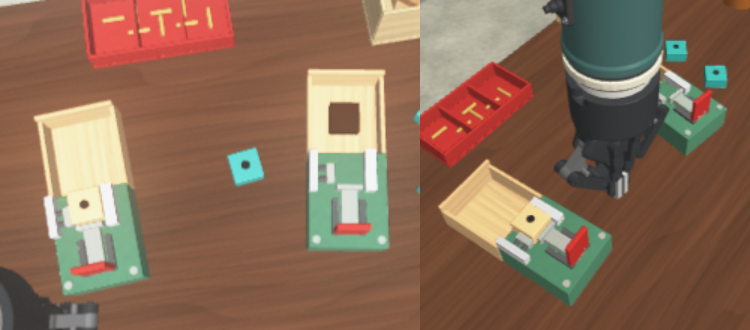

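The walnut blank lies flat in the tray (crop 344,117). The tab is back at the rear (352,228) and the maple blank looks unmoved. I'll check these with numbers and then hand in.

```bash
python3 - <<'E'
import pickle,numpy as np,cv2
from h import *
from workcell import bot
a=pickle.load(open("c0.pkl","rb"))["top"];b=pickle.load(open("c1.pkl","rb"))["top"]
r0,r1=[blob(c,(300,220,332,245),red)[0] for c in(a,b)]
print("tab move",onz(b,r1,.085)-onz(a,r0,.085))
w=blob(b,(290,135,335,178),lambda h:h[...,2]<135)
W=onz(b,w[0],.028); C=np.array([.5366,-.1215])+.1585*np.array([.986,-.165])
e=W[:2]-C; print("blank px",w[0],w[2],"tray xy",e@[.986,-.165],e@[.165,.986])
m=[blob(c,(125,204,148,230),lambda h:(h[...,0]>15)&(h[...,0]<30)&(h[...,2]>170))[0] for c in(a,b)]
print("maple px",m)
ok=np.linalg.norm(onz(b,r1,.085)-onz(a,r0,.085))<.005 and max(abs(e))<.035 and np.linalg.norm(m[1]-m[0])<1.5
print(ok)
if ok: bot.finish_job()
E
```

```text
tab move [1.88961048e-05 1.48747788e-04 0.00000000e+00]
blank px [308.5479798  158.49747475] ((308.5, 158.5), (19.0, 19.0), 90.0) tray xy -0.001780804313485154 0.00207755716632446
maple px [array([135.83609576, 216.2228361 ]), array([135.85661765, 216.20588235])]
True
the job is handed in; nothing more can be done
```

The walnut blank is in its catch tray and the job is handed in, at about 6.7 s on the robot's clock. With the fingers shut, I pushed the walnut nest's red tab in by about 42 mm. I then backed off, and the slide sprang back.

The last checks, from the cameras after the arm had moved clear:

| Check | Result |
|---|---|
| Walnut blank | lies flat, about 2 mm from the tray centre in both directions |
| Ejector tab | back within 0.2 mm of rest |
| Maple blank | moved less than 0.1 pixel, so it has not shifted |
| Arm | clear of everything, contact force near zero; largest reading about 10 N, during the push |

None of these checks failed. One reading disagreed: before I went down to the tab, the arm's position read about 7 mm off what was commanded. It was back within a few millimetres by the next reading.

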